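Raise a parked pH probe on its telescoping post and hold it over the beaker

TASK

Squeeze the lock button on the side of the boom's hand grip to free the telescoping post, draw the pH probe straight up out of its parking tube to the post's 80 mm mark (the fourth ring level with the mouth of the outer tube), then swing the boom until the probe hangs over the middle of the empty beaker on the stirrer. Finish while still holding it there by the grip, the button squeezed and everything still, so that your hand alone carries it while a colleague sets the stop collar. Do not drag the post while it is locked, keep your fingers off the glass probe, and leave the beaker and the other things on the bench where they stand.

Things in the scene. Friction and masses are not known exactly. Their poses are not given: they have to be found in the camera images.
- post (a joint): extension of the telescoping post = its scale reading, m: 0 fully down, 0.12 fully up; starts at 0 to 0.02. A 16 mm rod slides in a fixed 24 mm tube; dark rings round the rod every 20 mm below the boom read 20, 40, 60, 80, 100, 120 mm where they meet the tube's mouth. The moving parts weigh about 0.5 kg and sink, damped, if the lock is pressed and nobody carries them; locked, they stay put.
- boom (a joint): swing of the boom about the vertical post, rad: 0 when the probe is over the parking tube, grows anticlockwise seen from above, limits +-1.35. Turns with a light friction (0.05 N m) whether the post is locked or not, and stays where it is left.
- lock (a joint): travel of the lock button in the hand grip, m: 0 out (a spring brake holds the post against 18 N or so beyond its weight), 0.004 fully pressed; the brake has let go after 2 mm. The spring takes 12 N at first, 14 N fully pressed, and pushes the button out when it is let go, which locks the post wherever it then stands.
- handgrip: hand grip of the boom, origin at its centre: white block 48 long (x, along the boom) x 36 wide (y) x 40 mm high, free above, below and at both sides; 105 mm from the post's axis, origin 170 mm above the bench at extension 0. x: level, from probe to post; y: level, to the side with the lock button; z up. Rides with post and boom.
- button_face (a point): centre of the outer face of the lock button, a grey plate 32 mm long x 28 mm high in the +y side of the hand grip, at its mid-height. Stands 6 mm proud of the block when out, 2 mm when fully pressed: 42 or 38 mm across the grip. It moves in along the grip's -y, so squeezing the grip between two fingers across y presses it.
- post_axis (a point): point on the vertical axis of the post at the mouth of the outer tube, 150 mm above the bench, fixed to the stand. The boom rests on the mouth at extension 0; its head on this axis is 44 mm in diameter and as high as the hand grip. The stand's base is a flat grey plate 255 x 90 x 12 mm under post and parking tube.
- probe_tip (a point): lower end of the 12 mm glass probe that hangs upright from the boom's end, 170 mm from the post's axis; 130 mm lower than the centre of the hand grip, 40 mm above the bench at extension 0.
- probe: the probe (glass shaft, black cap), clamped in the boom's end; origin on its axis, 110 mm above its tip and 20 mm below the height of the hand grip's centre. The cap, 26 mm in diameter, ends 28 mm higher than the hand grip's centre.
- park_mouth (a point): centre of the mouth of the grey parking tube, 90 mm above the bench; inside diameter 30 mm, weighted foot 46 mm across, 0.4 kg, standing loose on the stand's base. The probe's tip is clear of it at extensions over 0.05. Not to be disturbed.
- beaker: empty glass beaker, loose, 66 mm in diameter, 85 mm high, wall 2.5 mm; origin at the centre of its underside. Stands near the middle of a slim round white stirrer (110 mm across, 12 mm high) left or right of the parking tube, its axis within 7 mm of the circle that the probe travels, 0.65 to 1.15 rad of swing away. Rim 97 mm above the bench.
- buffer_bottle: white bottle with blue screw cap, loose, 58 mm in diameter, 99 mm high, in a steel drip dish (100 mm across, 10 mm high) on the other side of the parking tube, also near the probe's circle; origin at the centre of its underside. Not to be disturbed.
- wash_bottle: wash bottle with spout, loose, 72 mm in diameter, 185 mm high; origin at the centre of its underside. Not to be disturbed.
- small_beaker: small empty glass beaker, loose, 52 mm in diameter, 65 mm high, standing on the bench itself, not the one to use; origin at the centre of its underside. Not to be disturbed.
- sample_cup: small plastic sample cup with lid, loose, 33 mm in diameter, 24 mm high; origin at the centre of its underside. Not to be disturbed.
There are look-alikes about, which are no part of the job. Leave any green or purple look-alike of the part that bears park_mouth alone.

How it is judged:
By the outcome, as a careful person would: the job done as asked, in the order asked, and still so for the second after the job is handed in, while the arm keeps its last pose, push and grip.
It also fails if it takes over 35 s, if anything falls off the work surface, if the arm or the gripper's body presses on something with over 40 N, if the wrist force passes 120 N, or if a joint passes its speed limit or range.

ROBOT

A 6-joint arm with a two-finger parallel gripper is mounted at the origin on the work surface. World frame = base frame: x ahead of the robot, y to its left, z up, the work surface at z = 0. Lengths are in mm, angles in rad, forces in N, time in s.
With the tool pointing down it reaches from about 275 to 750 mm from the base axis. Payload 10.2 kg.
Tool frame: the origin (TCP) lies at the centre of the arm's flange, where the gripper is bolted on; the fingertips stand 173 mm ahead of it and the grasp point (between the pads) lies 155 mm ahead of it; z points along the fingers, y is the line along which they close (so a half turn about z gives the same grasp; the last joint's range is limited). The gripper opens to 85 mm and grips with 20 to 120 N. Pads are 22 mm wide; open, the fingers measure 114 mm over their backs; the gripper's body (76 mm by 85 mm) begins 54 mm behind the grasp point. The pads swing forward as they close: fully open they stand 13 mm farther back than shut.
Start: joints at [-1.356, 0.313, 1.498, -0, 1.331, -0.223], TCP at [222.561, -475.499, 404.694] pointing down, gripper open.
Joint ranges: [-2.94, 2.94], [-0.97, 2.17], [0.19, 2.56], [-1.23, 4.37], [0.02, 3.11], [-2.88, 2.88]. Speed limits (rad/s): [2.39, 2.39, 3.01, 3.14, 3.14, 3.14].

INTERFACE

Orientations are given as a unit quaternion [w, x, y, z].
In Python, from rig import status, capture, camera_info, ticket gives the robot as it stands.
- The arm moves only by the shell command python3 -m crank 'ROWS' [FORCE]. ROWS is JSON, a list of rows, each a list of 7 numbers: the shift along the tool's x, y, z as a fraction of full scale, then the turn, a rotation vector about the tool's x, y, z as a fraction of full scale, then the closure, from 0 (fully open) to 1 (shut). A call has 1 to 12 rows; each row is the pose to reach, as a shift and turn from the pose commanded when the call began, along the tool's axes at that moment; what a row does not reach only later rows make up. Full scale, the value 1, is 0.1 m for a shift and 45 degrees for a turn. A row lasts 1/10 s, in which the tool goes at most 50 mm and 8.59 degrees, less where a joint would pass 70% of its speed; a pose out of reach is approached as far as the arm can. A call with a number of a shift or a turn outside -1 to 1 is refused whole. A call with a gripper value outside its range is refused whole. The fingers move at their own pace and stop on an object; FORCE is the grip in N (left out, the last holds). Time passes only in rows, so rows that repeat a pose let the fingers close. It gives the time, the measured TCP pose, the force, the opening and the grip force at its end, in the units of the state.
- status.sense(): the state, without advancing time (a new reading comes with each control period).
- capture(name): name is "scene" or "top"; returns (picture, depth): 480x640x3 uint8, red, green, blue; 480x640 float32, mm along the optical axis (not along the pixel's ray), 0 where there is no reading.
- camera_info(name): a dict with "K" (3x3 intrinsics, pixels), "camera_from_world" (4x4, takes a point from world to camera coordinates). Camera axes: x right, y up, looking along -z (the intrinsics and any distortion apply to the point x, -y, -z); pixel columns grow to the right and rows downward; lengths in mm; the calibration is good to about 2 mm. A picture is of the moment at which its call begins. camera_info takes no time and is no camera call.
- ticket.finish_job(): hands the job in; it is judged then, once.
The state is a dict: "time_s": time; "joints": joint angles; "dq": joint speeds; "tau": joint torques, N m; "eef_pos": TCP position; "ee_rot": TCP orientation; "force": force on the tool from outside, world axes, zero at the start; "wrist_torque": the same for the moment, N m; "grip_width": opening from 0.0 (shut) to 1.0 (fully open); "grip_force": force on a finger pad.
Only numpy, scipy, OpenCV 4.12 (cv2) and the standard library are available. Lean on these libraries where they do the work, as an engineer would, in place of code of your own. Each camera call takes 0.05 s, during which the arm holds its last target. There are 200 camera calls.

## Working session

There is one attempt and no reset: what is moved stays moved. The work goes in short steps, Python scripts to look and compute and a shell command to move; the robot and the scene stay as the last step left them, time stands still between calls to the robot, and variables do not carry over. Pictures are saved under pics/ and viewed, at most 10 in all, crops included, and the job is handed in when it is done.

```bash
mkdir -p pics; ls; python3 - <<'E'
from rig import status,capture,camera_info
import cv2,numpy as np
for n in("scene","top"):
    p,d=capture(n); cv2.imwrite(f"pics/{n}0.png",p[:,:,::-1]); np.savez(f"{n}0.npz",p=p,d=d)
    print(n,camera_info(n))
print(status.sense())
E
```

```text
pics
scene {'K': array([[533.73241285,   0.        , 316.83697031],
       [  0.        , 533.73241285, 239.61544282],
       [  0.        ,   0.        ,   1.        ]]), 'camera_from_world': array([[-6.72947316e-01,  7.39577910e-01, -1.29005927e-02,
         3.47138095e+02],
       [-5.41396055e-01, -4.80586599e-01,  6.89874505e-01,
         2.04460946e+02],
       [ 5.04016093e-01,  4.71233527e-01,  7.23814024e-01,
        -1.53970862e+03],
       [ 0.00000000e+00,  0.00000000e+00,  0.00000000e+00,
         1.00000000e+00]])}
top {'K': array([[559.09629842,   0.        , 320.49308446],
       [  0.        , 559.09629842, 247.88214254],
       [  0.        ,   0.        ,   1.        ]]), 'camera_from_world': array([[ 1.41404685e-02, -9.99694560e-01,  2.02690447e-02,
        -8.87396226e+00],
       [ 9.91605523e-01,  1.66258761e-02,  1.28226626e-01,
        -5.38856324e+02],
       [-1.28524451e-01,  1.82857121e-02,  9.91537744e-01,
        -1.28715910e+03],
       [ 0.00000000e+00,  0.00000000e+00,  0.00000000e+00,
         1.00000000e+00]])}
{'time_s': 0.1, 'joints': array([-1.35639402e+00,  3.13417169e-01,  1.49837616e+00,  7.49747277e-06,
        1.33097607e+00, -2.23374151e-01]), 'dq': array([-0.00112229, -0.0020649 , -0.00344296, -0.00071099, -0.00081695,
        0.00043249]), 'tau': array([ 1.69773222e-03, -4.12900150e+01, -2.60143161e+01, -1.83804345e-04,
        3.01771215e-03,  5.68236061e-06]), 'eef_pos': array([ 222.55682424, -475.45996156,  404.17468098]), 'ee_rot': array([-5.88349766e-04,  9.76139492e-01,  2.17143607e-01,  6.28026973e-06]), 'force': array([ 0.32576151, -0.11523199,  0.39379687]), 'wrist_torque': array([ 0.03247944, -0.00239394, -0.00053541]), 'grip_force': 0.0, 'grip_width': 1.003766560480789}
```

View pics/scene0.png

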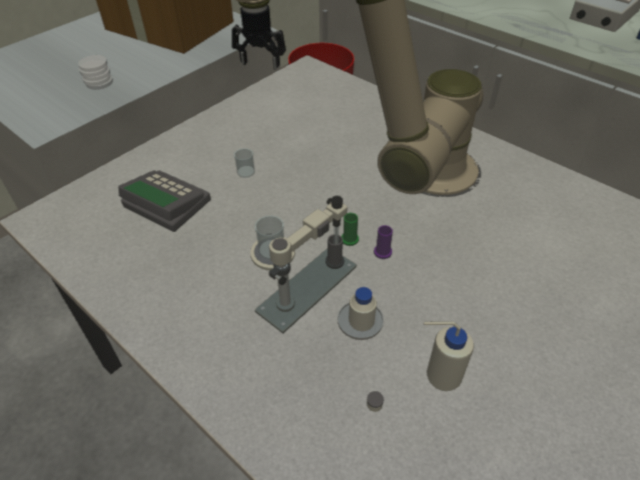

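View pics/top0.png

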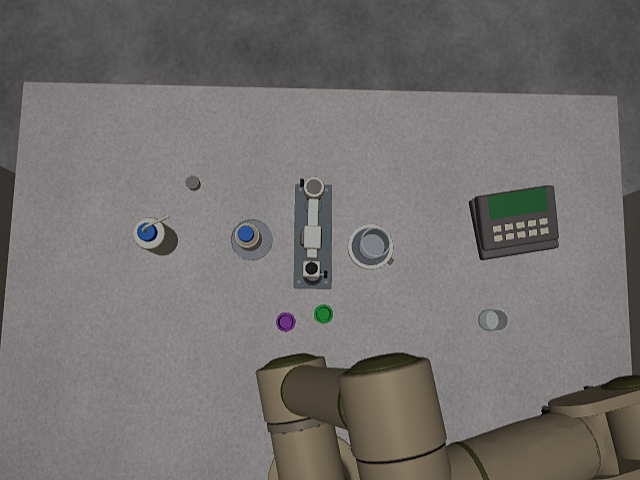

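```bash
cat > h.py <<'E'
import numpy as np,cv2
from rig import camera_info
def cloud(n,d):
    c=camera_info(n);K=c["K"];T=np.linalg.inv(c["camera_from_world"])
    v,u=np.mgrid[0:480,0:640]
    P=np.stack([(u-K[0,2])/K[0,0]*d,-(v-K[1,2])/K[1,1]*d,-d],-1)
    return P@T[:3,:3].T+T[:3,3]
def proj(n,X):
    c=camera_info(n);K=c["K"];M=c["camera_from_world"]
    p=np.atleast_2d(X)@M[:3,:3].T+M[:3,3];p=p*[1,-1,-1]
    q=p@K.T;return q[:,:2]/q[:,2:]
E
python3 - <<'E'
from h import *
z=np.load("top0.npz");p,d=z["p"],z["d"];W=cloud("top",d)
def pr(name,c0,c1,r0,r1,zl,zh):
    w=W[r0:r1,c0:c1].reshape(-1,3);dd=d[r0:r1,c0:c1].ravel()
    w=w[(dd>0)&(w[:,2]>zl)&(w[:,2]<zh)]
    if len(w)<3: print(name,len(w));return
    (c,rad)=cv2.minEnclosingCircle(w[:,:2].astype(np.float32))
    print(name,len(w),"mean",w.mean(0).round(1),"lo",w.min(0).round(1),"hi",w.max(0).round(1),"circ",np.round(c,1),round(rad,1))
pr("head",297,330,172,203,175,230)
pr("grip",297,328,220,252,180,200)
pr("gripbutton",297,328,220,252,160,200)
pr("cap",297,330,255,285,190,235)
pr("boombar",300,325,205,222,160,230)
pr("beaker rim",345,400,220,272,85,110)
pr("beaker all",345,400,220,272,5,110)
pr("stirrer",340,400,215,275,7,18)
pr("bottle",225,275,215,262,85,110)
pr("park",297,332,255,292,80,100)
pr("base",290,335,180,292,8,17)
pr("bench",420,460,120,160,-50,50)
pr("wash",130,175,215,255,100,200)
rows=[(r,[tuple(W[r,c].round(0).astype(int)) for c in range(300,326,3)]) for r in (228,237,246)]
for r in rows: print(*r)
a=cv2.resize(p[165:295,285:405][:,:,::-1],None,fx=4.6,fy=4.6,interpolation=cv2.INTER_CUBIC)
s=np.load("scene0.npz")["p"]
b=cv2.resize(s[180:340,230:400][:,:,::-1],None,fx=3.7,fy=3.7,interpolation=cv2.INTER_CUBIC)
cv2.imwrite("pics/c1.png",a);cv2.imwrite("pics/c2.png",b[:600])
E
```

```text
head 427 mean [639.6  19.  207.7] lo [612.7  -2.9 176.1] hi [665.6  40.9 218. ] circ [639.2  20.9] 27.2
grip 54 mean [542.4  23.8 196.1] lo [510.7   3.3 180.3] hi [576.5  45.4 200. ] circ [543.8  18.6] 33.7
gripbutton 56 mean [541.6  24.4 195.4] lo [510.7   3.3 173.5] hi [576.5  45.4 200. ] circ [543.8  18.6] 33.7
cap 325 mean [476.5  20.1 204.6] lo [458.1  -9.9 190.4] hi [502.8  38.2 223.4] circ [477.9  12.7] 30.0
boombar 177 mean [590.9  19.6 199.9] lo [573.2   8.7 193.1] hi [608.5  29.9 205.2] circ [590.9  19.4] 19.9
beaker rim 223 mean [ 550.7 -124.9   96.1] lo [ 513.9 -156.7   85.3] hi [583.  -88.6 102.6] circ [ 548.2 -123.5] 35.2
beaker all 1684 mean [ 545.4 -119.    29.6] lo [ 489.2 -189.3    5. ] hi [613.3 -60.3 102.6] circ [ 554.6 -125. ] 84.5
stirrer 1028 mean [ 542.6 -115.3   12.9] lo [ 483.3 -189.     7. ] hi [619.3 -60.4  18. ] circ [ 560.1 -124.3] 85.9
bottle 214 mean [560.7 169.2 102.1] lo [544.1 151.9  85.2] hi [580.  186.5 109.1] circ [562.8 169.5] 18.9
park 26 mean [462.8  16.4  89. ] lo [458.5   0.8  81. ] hi [479.5  32.1  93.3] circ [472.3  16.4] 17.3
base 2004 me
[... 866 characters left out ...]
np.int64(210)), (np.int64(539), np.int64(27), np.int64(204)), (np.int64(538), np.int64(20), np.int64(212)), (np.int64(539), np.int64(14), np.int64(209)), (np.int64(539), np.int64(8), np.int64(210)), (np.int64(540), np.int64(2), np.int64(203)), (np.int64(568), np.int64(-9), np.int64(12))]
246 [(np.int64(546), np.int64(48), np.int64(8)), (np.int64(546), np.int64(41), np.int64(8)), (np.int64(520), np.int64(32), np.int64(209)), (np.int64(520), np.int64(26), np.int64(211)), (np.int64(520), np.int64(20), np.int64(210)), (np.int64(520), np.int64(14), np.int64(212)), (np.int64(520), np.int64(8), np.int64(209)), (np.int64(546), np.int64(-2), np.int64(13)), (np.int64(547), np.int64(-9), np.int64(11))]
```

View pics/c1.png

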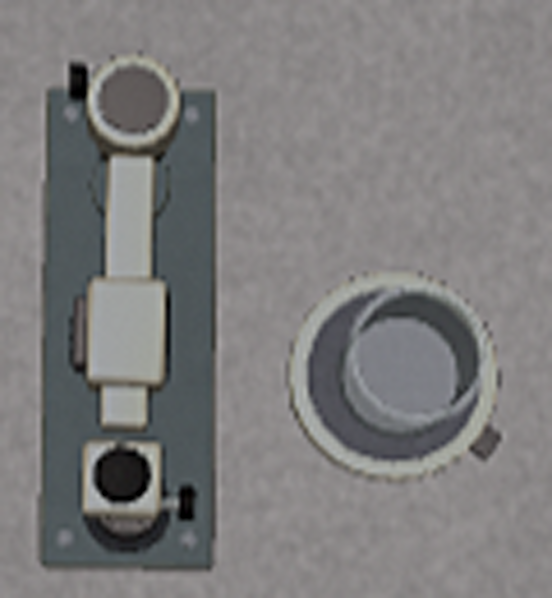

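View pics/c2.png

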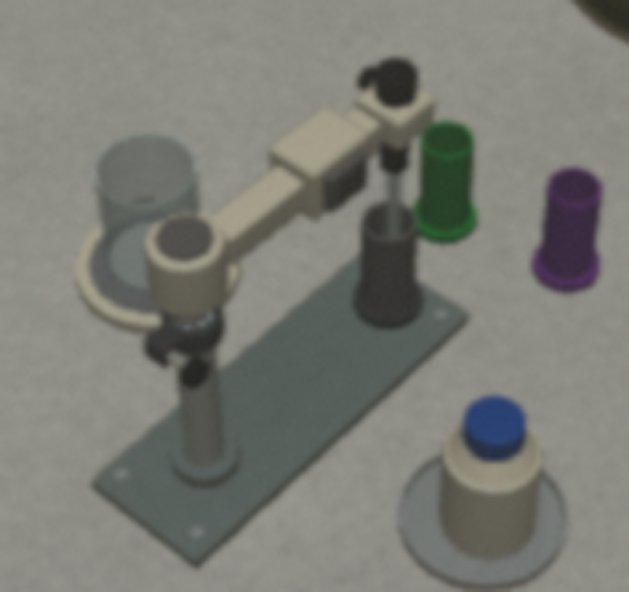

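c1/c2 show the grip's button on the world +y side (c1 at 80,333), the empty beaker on the stirrer at -y (c1 at 415,360; positive swing), and the bottle at +y. The boom is parked along -x from the post. I'll refine the heights and start approaching.

```bash
python3 -m crank '[[0.4,-0.25,-0.4,0,0,0.19,0],[0.85,-0.53,-0.4,0,0,0.38,0],[0.85,-0.53,-0.4,0,0,0.558,0],[0.85,-0.53,-0.4,0,0,0.558,0]]'
python3 - <<'E'
from h import *
def med(n,c0,c1,r0,r1):
    z=np.load(n+"0.npz");w=cloud(n,z["d"])[r0:r1,c0:c1].reshape(-1,3);w=w[z["d"][r0:r1,c0:c1].ravel()>0];print(n,np.median(w,0).round(1),len(w))
med("top",309,319,181,193);med("top",306,320,229,245);med("top",308,316,264,273)
med("top",440,460,120,160)
med("scene",276,285,241,248);med("scene",309,326,216,225)
# fit: project model circles & grip outline on image, compare with edges
p=np.load("top0.npz")["p"];g=cv2.cvtColor(p,cv2.COLOR_RGB2GRAY)
z=np.load("top0.npz")["d"];W=cloud("top",z)
m=((W[...,2]>180)&(z>0)).astype(np.uint8);m[:165]=0;m[290:]=0;m[:,:295]=0;m[:,335:]=0
for r in (180,187,194,210,216,230,235,240,245): 
    c=np.where(m[r])[0]; print(r,c.min(),c.max(),end="; ")
c=np.where(m[:,313])[0];print("rows col313",c)
# solve: pixel -> world at given z
def at(u,v,zz):
    c=camera_info("top");K=c["K"];T=np.linalg.inv(c["camera_from_world"])
    r=T[:3,:3]@np.array([(u-K[0,2])/K[0,0],-(v-K[1,2])/K[1,1],-1]);o=T[:3,3];return (o+r*(zz-o[2])/r[2]).round(1)
# c1 crop /4.6 + (285,165): head top centre, grip top centre, cap centre, beaker rim
f=lambda x,y:(285+(x+.5)/4.6-.5,165+(y+.5)/4.6-.5)
for n,x,y,zz in(("head",133,99,208),("grip",127.5,331,208),("cap",122,474,216),("rimcentre",419,360,97)): print(n,at(*f(x,y),zz))
E
```

```text
time_s: 0.5
eef_pos: [278.0, -390.0, 445.2]
ee_rot: [0.0, 1.0, 0.0, 0.0]
force: [-0.0, 0.4, 0.2]
grip_width: 1.0
grip_force: 0.0
top [644.3  19.  213.1] 120
top [539.7  19.4 209.8] 224
top [473.9  20.4 217.3] 72
top [ 8.223e+02 -3.201e+02  5.000e-01] 795
scene [644.3  23.1 212.4] 61
scene [543.   29.3 209.1] 152
180 306 321; 187 305 324; 194 305 322; 210 308 318; 216 308 317; 230 301 321; 235 301 321; 240 300 321; 245 302 321; rows col313 [177 178 179 180 181 182 183 184 185 186 187 188 189 190 191 192 193 194
 195 196 197 198 199 200 201 202 203 204 205 206 207 208 209 210 211 212
 213 214 215 216 217 218 219 220 221 222 223 224 225 226 227 228 229 230
 231 232 233 234 235 236 237 238 239 240 241 242 243 244 245 246 247 248
 249 250 251 252 253 254 255 256 257 258 261 262 263 264 265 266 267 268
 269 270 271 272 273 274 275 276]
head [645.8  19.  208. ]
grip [539.7  19.8 208. ]
cap [474.7  21.2 216. ]
rimcentre [ 544.4 -124.    97. ]
```

```bash
python3 -m crank '[[0.33,-0.5,0,0,0,0,0],[0.65,-1,0,0,0,0,0]]' >/dev/null
python3 -m crank '[[0.33,-0.5,0,0,0,0,0],[0.65,-1,0,0,0,0,0]]'|head -2
python3 -m crank '[[0.33,-0.5,0,0,0,0,0],[0.65,-1,0,0,0,0,0]]' >/dev/null
python3 -m crank '[[0.33,-0.5,0,0,0,0,0],[0.66,-1,0,0,0,0,0],[0.66,-1,0,0,0,0,0],[0.66,-1,0,0,0,0,0],[0.66,-1,0,0,0,0,0],[0.66,-1,0,0,0,0,0]]'
```

```text
time_s: 0.9
eef_pos: [386.9, -223.2, 444.3]
time_s: 1.7
eef_pos: [506.7, -41.6, 444.5]
ee_rot: [0.0, 1.0, -0.0, -0.0]
force: [0.9, -0.3, 0.0]
grip_width: 1.003
grip_force: 0.0
```

```bash
python3 -m crank '[[0.33,-0.33,0,0,0,0,0],[0.33,-0.625,0,0,0,0,0],[0.33,-0.625,0,0,0,0,0],[0.33,-0.625,0.2,0,0,0,0],[0.33,-0.625,0.4,0,0,0,0],[0.33,-0.625,0.6,0,0,0,0],[0.33,-0.625,0.7,0,0,0,0],[0.33,-0.625,0.7,0,0,0,0]]'
python3 - <<'E'
from h import *
from rig import capture
p,d=capture("scene");cv2.imwrite("pics/s1.png",cv2.resize(p[130:310,220:420][:,:,::-1],None,fx=3.3,fy=3.3,interpolation=cv2.INTER_CUBIC))
E
```

```text
time_s: 2.5
eef_pos: [539.8, 21.2, 373.9]
ee_rot: [-0.0, 1.0, -0.001, -0.001]
force: [0.2, -0.5, 0.6]
grip_width: 1.002
grip_force: 0.0
```

View pics/s1.png

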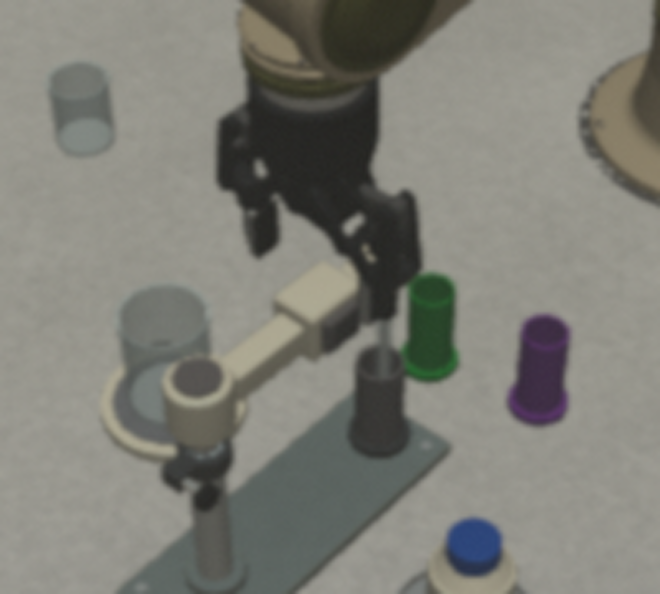

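The open gripper straddles the grip (crop 315,300), with one finger either side. Descending and squeezing.

```bash
python3 -m crank '[[0,0,0.2,0,0,0,0],[0,0,0.33,0,0,0,0],[0,0,0.33,0,0,0,0.2],[0,0,0.33,0,0,0,0.35],[0,0,0.33,0,0,0,0.4]]' 45
python3 -m crank '[[0,0,0,0,0,0,0.5],[0,0,0,0,0,0,0.6],[0,0,0,0,0,0,0.7],[0,0,0,0,0,0,0.8],[0,0,0,0,0,0,0.8],[0,0,0,0,0,0,0.8],[0,0,0,0,0,0,0.8],[0,0,0,0,0,0,0.8]]' 45
```

```text
time_s: 3.05
eef_pos: [540.2, 22.1, 343.0]
ee_rot: [0.0, 1.0, -0.0, 0.001]
force: [0.7, -0.3, -0.0]
grip_width: 0.603
grip_force: 0.0
time_s: 3.85
eef_pos: [540.1, 21.9, 341.6]
ee_rot: [0.0, 1.0, -0.001, 0.0]
force: [1.8, -4.3, -3.3]
grip_width: 0.443
grip_force: 49.1
```

Button fully pressed (37.7 mm across). Drawing up most of the way, then measuring.

```bash
python3 -m crank '[[0,0,-0.03,0,0,0,0.8],[0,0,-0.1,0,0,0,0.8],[0,0,-0.2,0,0,0,0.8],[0,0,-0.3,0,0,0,0.8],[0,0,-0.4,0,0,0,0.8],[0,0,-0.5,0,0,0,0.8],[0,0,-0.57,0,0,0,0.8],[0,0,-0.6,0,0,0,0.8],[0,0,-0.6,0,0,0,0.8],[0,0,-0.6,0,0,0,0.8],[0,0,-0.6,0,0,0,0.8]]'
cat > m.py <<'E'
from h import *
from rig import capture
import sys
n=sys.argv[1]
I=[capture("scene") for _ in range(4)]
p=np.mean([i[0] for i in I],0).astype(np.float32);g=cv2.cvtColor(p,cv2.COLOR_RGB2GRAY)
ax=(644.5,19.5)
ext=None
W=cloud("scene",np.median([i[1] for i in I],0))
zs=np.arange(120,260,2.);P=proj("scene",np.c_[np.full(len(zs),ax[0]),np.full(len(zs),ax[1]),zs]).astype(np.float32)
prof=np.mean([cv2.remap(g,P[None,:,0]+o,P[None,:,1],cv2.INTER_CUBIC)[0] for o in(-1,0,1)],0)
for z,v in zip(zs,prof): print(f"{z:.0f}:{v:.0f}",end=" ")
u,v=P[len(P)//2].astype(int);cv2.imwrite(f"pics/{n}.png",cv2.resize(p[v-45:v+55,u-50:u+50][:,:,::-1],None,fx=6,fy=6,interpolation=cv2.INTER_CUBIC).clip(0,255))
print("\ncentre px",u,v)
u,v=proj("scene",[644.5,19.5,270])[0].astype(int);print("head top?",[W[v+k,u].round(0).tolist() for k in(-4,0,4)])
t,d=capture("top");Wt=cloud("top",d);m=(d>0)&(Wt[...,2]>225)&(Wt[...,2]<300)&(np.hypot(Wt[...,0]-644,Wt[...,1]-19)<15)
print("top head",np.median(Wt[m],0).round(1),m.sum());cv2.imwrite(f"pics/{n}t.png",t[:,:,::-1])
E
python3 m.py a
```

```text
time_s: 4.95
eef_pos: [540.1, 21.9, 401.5]
ee_rot: [0.0, 1.0, -0.001, 0.0]
force: [1.9, -5.7, -3.9]
grip_width: 0.436
grip_force: 49.0
120:48 122:48 124:48 126:49 128:51 130:55 132:62 134:70 136:84 138:94 140:94 142:89 144:85 146:82 148:82 150:82 152:82 154:79 156:74 158:68 160:68 162:75 164:81 166:82 168:82 170:82 172:82 174:79 176:74 178:70 180:73 182:79 184:81 186:82 188:83 190:82 192:83 194:80 196:76 198:70 200:71 202:78 204:82 206:87 208:91 210:95 212:97 214:98 216:98 218:98 220:98 222:99 224:99 226:99 228:100 230:100 232:100 234:100 236:100 238:101 240:103 242:113 244:129 246:152 248:162 250:150 252:124 254:96 256:82 258:83 
centre px 279 250
head top? [[637.0, 10.0, 270.0], [644.0, 17.0, 270.0], [653.0, 25.0, 270.0]]
top head [646.7  18.5 271.5] 133[ WARN:0@3.743] global loadsave.cpp:1063 imwrite_ Unsupported depth image for selected encoder is fallbacked to CV_8U.
```

View pics/a.png

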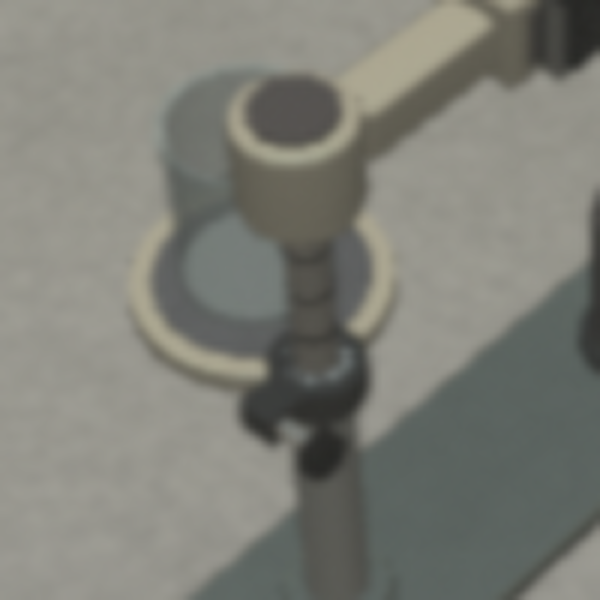

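The crop shows three rings above the mouth (at 310,255 / 312,293 / 313,330), with the mouth's bright rim at about (318,378), so the fourth ring is just below the mouth. I'll work out the remaining lift.

```bash
python3 - <<'E'
from h import *
M=camera_info("scene")["camera_from_world"];C=-M[:3,:3].T@M[:3,3];print(C)
h=C-[644.5,19.5,160];az=h[:2]/np.hypot(*h[:2]);print(np.degrees(np.arctan2(h[2],np.hypot(*h[:2]))))
# apparent axis height for front points
zs=np.arange(100,280,.5);A=proj("scene",np.c_[np.full(len(zs),644.5),np.full(len(zs),19.5),zs])
def app(z,r):
    q=proj("scene",[644.5+az[0]*r,19.5+az[1]*r,z])[0];return round(float(np.interp(q[1],A[::-1,1],zs[::-1])),1)
print("mouth r8,12",app(150,8),app(150,12))
for e in(77,78,79,80,81): print(e,[app(150+e-20*k,8) for k in(1,2,3)],"bottom",app(150+e,22),"top rim 22,16",app(190+e,22),app(190+e,16))
E
```

```text
[1120.33792247  567.08784892  977.8885884 ]
48.427742988654224
mouth r8,12 140.8 136.1
77 [198.4, 178.2, 158.0] bottom 203.5 top rim 22,16 244.8 251.0
78 [199.4, 179.2, 159.0] bottom 204.5 top rim 22,16 245.8 252.0
79 [200.4, 180.2, 160.0] bottom 205.6 top rim 22,16 246.8 253.0
80 [201.4, 181.2, 161.0] bottom 206.6 top rim 22,16 247.9 254.0
81 [202.4, 182.2, 162.0] bottom 207.6 top rim 22,16 248.9 255.1
```

```bash
python3 -m crank '[[0,0,-0.01,0,0,0,0.8],[0,0,-0.02,0,0,0,0.8],[0,0,-0.02,0,0,0,0.8],[0,0,-0.02,0,0,0,0.8]]'
python3 -m crank '[[0.0007,0.0525,0,0,0,-0.0637,0.8],[0.004,0.1048,0,0,0,-0.1273,0.8],[0.0185,0.2088,0,0,0,-0.2546,0.8],[0.0434,0.3108,0,0,0,-0.382,0.8],[0.0782,0.4098,0,0,0,-0.5093,0.8],[0.0993,0.4579,0,0,0,-0.573,0.8],[0.0993,0.4579,0,0,0,-0.573,0.8],[0.0993,0.4579,0,0,0,-0.573,0.8]]'
```

```text
time_s: 5.6
eef_pos: [540.2, 21.9, 403.2]
ee_rot: [0.0, 1.0, -0.001, -0.0]
force: [3.3, -4.9, -5.1]
grip_width: 0.439
grip_force: 48.9
time_s: 6.4
eef_pos: [549.9, -23.7, 403.3]
ee_rot: [0.0, 0.975, 0.222, -0.0]
force: [2.5, -5.9, -6.0]
grip_width: 0.438
grip_force: 48.8
```

```bash
python3 -m crank '[[0.0007,0.0525,0,0,0,-0.0637,0.8],[0.004,0.1048,0,0,0,-0.1273,0.8],[0.0185,0.2088,0,0,0,-0.2546,0.8],[0.0434,0.3108,0,0,0,-0.382,0.8],[0.0782,0.4098,0,0,0,-0.5093,0.8],[0.0993,0.4579,0,0,0,-0.573,0.8],[0.0993,0.4579,0,0,0,-0.573,0.8],[0.0993,0.4579,0,0,0,-0.573,0.8]]'
python3 m.py b
python3 - <<'E'
import cv2
t=cv2.imread("pics/bt.png");cv2.imwrite("pics/btc.png",cv2.resize(t[165:295,285:405],None,fx=4.6,fy=4.6,interpolation=cv2.INTER_CUBIC))
E
```

```text
time_s: 7.2
eef_pos: [578.6, -60.7, 403.3]
ee_rot: [0.0, 0.901, 0.434, -0.001]
force: [-0.3, -6.9, -4.8]
grip_width: 0.437
grip_force: 48.5
120:48 122:48 124:48 126:49 128:52 130:56 132:63 134:70 136:84 138:93 140:92 142:87 144:84 146:82 148:82 150:82 152:83 154:81 156:78 158:71 160:68 162:72 164:78 166:81 168:82 170:83 172:82 174:82 176:80 178:76 180:69 182:70 184:78 186:81 188:83 190:83 192:83 194:82 196:80 198:75 200:70 202:70 204:76 206:82 208:88 210:93 212:97 214:98 216:98 218:98 220:99 222:99 224:99 226:99 228:99 230:100 232:100 234:100 236:100 238:101 240:101 242:105 244:113 246:131 248:151 250:162 252:156 254:122 256:90 258:81 
centre px 279 250
head top? [[639.0, 12.0, 273.0], [647.0, 20.0, 273.0], [654.0, 27.0, 273.0]]
top head [643.9  18.7 272.6] 180[ WARN:0@4.183] global loadsave.cpp:1063 imwrite_ Unsupported depth image for selected encoder is fallbacked to CV_8U.
```

View pics/btc.png

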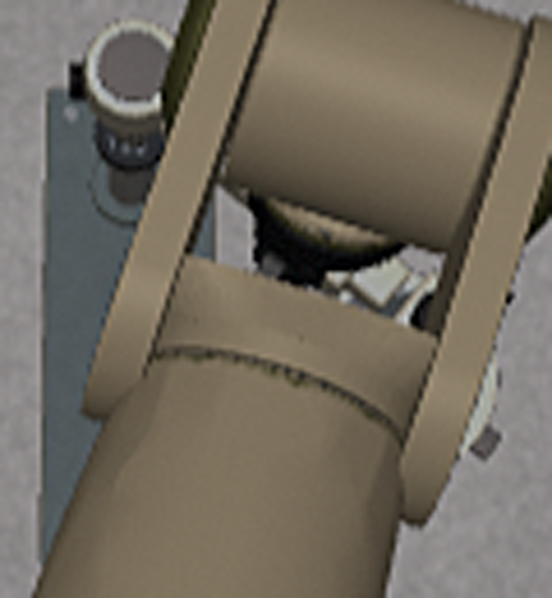

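View pics/b.png

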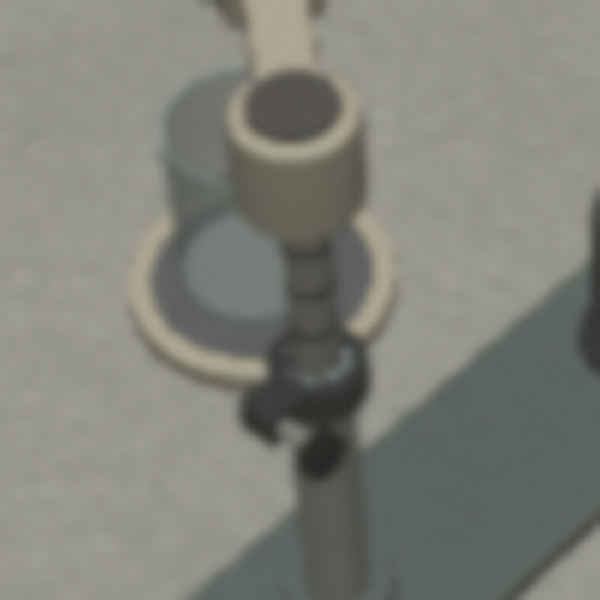

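Crop b shows the fourth ring at the mouth (rings fit an extension of 79.7 mm). In btc the arm hides the beaker, so I'll fit beaker and post from the first, unobstructed pictures.

```bash
python3 - <<'E'
from h import *
from scipy.optimize import minimize
t=np.linspace(0,2*np.pi,120,endpoint=False)
def fit(n,x0,circs,tag):
    g=cv2.GaussianBlur(cv2.cvtColor(np.load(n+"0.npz")["p"],cv2.COLOR_RGB2GRAY).astype(np.float32),(0,0),.8)
    G=np.hypot(cv2.Sobel(g,5,1,0),cv2.Sobel(g,5,0,1));G=np.minimum(G,80)
    best=[]
    for dx in np.arange(-10,10.1,.5):
        for dy in np.arange(-10,10.1,.5):
            s=0
            for z,r in circs:
                q=proj(n,np.c_[x0[0]+dx+r*np.cos(t),x0[1]+dy+r*np.sin(t),np.full(120,z)]).astype(np.float32)
                s+=cv2.remap(G,q[None,:,0],q[None,:,1],1).mean()
            best.append((s,x0[0]+dx,x0[1]+dy))
    best.sort(reverse=True);b=np.array(best[:8]);print(n,tag,b[0].round(1),"avg",b[:,1:].mean(0).round(1),b[:,1:].std(0).round(1))
for n in("top","scene"):
    fit(n,(546,-124),[(97,33),],"rim")
    fit(n,(546,-124),[(97,33),(97,30.5),(12,33)],"rim+base")
    fit(n,(546,-120),[(12,55)],"stirrer")
    fit(n,(645,19.5),[(209,22)],"head")
    fit(n,(475,20.5),[(217,13)],"cap")
    fit(n,(475,20.5),[(90,17.5)],"park")
E
```

```text
top rim [  76.5  543.  -119. ] avg [ 542.9 -119.4] [0.4 0.4]Traceback (most recent call last):
  File "<stdin>", line 18, in <module>
  File "<stdin>", line 12, in fit
  File "h.py", line 9, in proj
    c=camera_info(n);K=c["K"];M=c["camera_from_world"]
ValueError: time passes only in moves, steps and waits
```

```bash
sed -i 's/^from rig import camera_info/from functools import lru_cache\nimport rig\ncamera_info=lru_cache(None)(rig.camera_info)/' h.py; python3 - <<'E'
from h import *
t=np.linspace(0,2*np.pi,120,endpoint=False)
def fit(n,x0,circs,tag):
    g=cv2.GaussianBlur(cv2.cvtColor(np.load(n+"0.npz")["p"],cv2.COLOR_RGB2GRAY).astype(np.float32),(0,0),.8)
    G=np.hypot(cv2.Sobel(g,5,1,0),cv2.Sobel(g,5,0,1));G=np.minimum(G,80)
    best=[]
    for dx in np.arange(-10,10.1,.5):
        for dy in np.arange(-10,10.1,.5):
            s=0
            for z,r in circs:
                q=proj(n,np.c_[x0[0]+dx+r*np.cos(t),x0[1]+dy+r*np.sin(t),np.full(120,z)]).astype(np.float32)
                s+=cv2.remap(G,q[None,:,0],q[None,:,1],1).mean()
            best.append((s,x0[0]+dx,x0[1]+dy))
    best.sort(reverse=True);b=np.array(best[:8]);print(n,tag,b[0].round(1),"avg",b[:,1:].mean(0).round(1),b[:,1:].std(0).round(1))
for n in("top","scene"):
    fit(n,(546,-124),[(97,33),],"rim")
    fit(n,(546,-124),[(97,33),(97,30.5),(12,33)],"rim+base")
    fit(n,(546,-120),[(12,55)],"stirrer")
    fit(n,(645,19.5),[(209,22)],"head")
    fit(n,(475,20.5),[(217,13)],"cap")
    fit(n,(475,20.5),[(90,17.5)],"park")
E
```

```text
top rim [  76.5  543.  -119. ] avg [ 542.9 -119.4] [0.4 0.4]
top rim+base [ 197.9  545.  -121. ] avg [ 544.8 -121. ] [0.4 0.4]
top stirrer [  62.6  549.  -121.5] avg [ 549.1 -121.4] [0.4 0.4]
top head [ 73.5 644.5  19.5] avg [644.4  19.6] [0.4 0.4]
top cap [ 80. 475.  21.] avg [474.6  21.1] [0.4 0.4]
top park [ 79.6 484.   24. ] avg [483.6  21.9] [0.5 2.5]
scene rim [  58.5  548.5 -120. ] avg [ 548.9 -119.9] [0.4 0.4]
scene rim+base [ 146.7  547.5 -121. ] avg [ 547.3 -120.9] [0.5 0.3]
scene stirrer [  54.6  554.5 -110. ] avg [ 554.5 -110.2] [0.6 0.2]
scene head [ 67.6 646.   23. ] avg [645.9  22.9] [0.4 0.4]
scene cap [ 68.2 481.5  28. ] avg [481.4  27.9] [0.4 0.4]
scene park [ 59.7 476.5  17.5] avg [476.2  17.2] [0.5 0.4]
```

```bash
python3 -m crank '[[0.0003,0.0315,0,0,0,-0.0382,0.8],[0.0012,0.063,0,0,0,-0.0764,0.8],[0.0012,0.063,0,0,0,-0.0764,0.8],[0.0012,0.063,0,0,0,-0.0764,0.8],[0.0012,0.063,0,0,0,-0.0764,0.8],[0.0012,0.063,0,0,0,-0.0764,0.8]]'
python3 - <<'E'
from h import *
from rig import capture
p,d=capture("scene")
u,v=proj("scene",[545,-121,110])[0].astype(int);print(u,v)
q=proj("scene",[[545,-121,97],[545,-121,12],[546,-120,120],[546,-120,278]]).round(1);print(q.tolist())
cv2.imwrite("pics/f.png",cv2.resize(p[v-60:v+40,u-60:u+60][:,:,::-1],None,fx=6,fy=6,interpolation=cv2.INTER_CUBIC));print(u-60,v-60)
t,d=capture("top");W=cloud("top",d);m=(d>0)&(W[...,2]>265)&(W[...,2]<285)&(np.hypot(W[...,0]-546,W[...,1]+120)<22)
print("cap pts",m.sum(),np.median(W[m],0).round(1) if m.any() else "",W[m].min(0) if m.any() else "",W[m].max(0) if m.any() else "")
E
```

```text
time_s: 8.05
eef_pos: [583.6, -64.5, 403.3]
ee_rot: [0.0, 0.888, 0.461, -0.001]
force: [0.2, -6.9, -4.8]
grip_width: 0.436
grip_force: 48.5
269 220
[[269.8, 224.9], [272.4, 249.4], [269.0, 218.3], [263.2, 164.2]]
209 160
cap pts 19 [ 548.5 -108.9  276.5] [ 541.28690986 -113.10119922  266.42301626] [ 556.46435041 -106.46665328  280.5668599 ]
```

View pics/f.png

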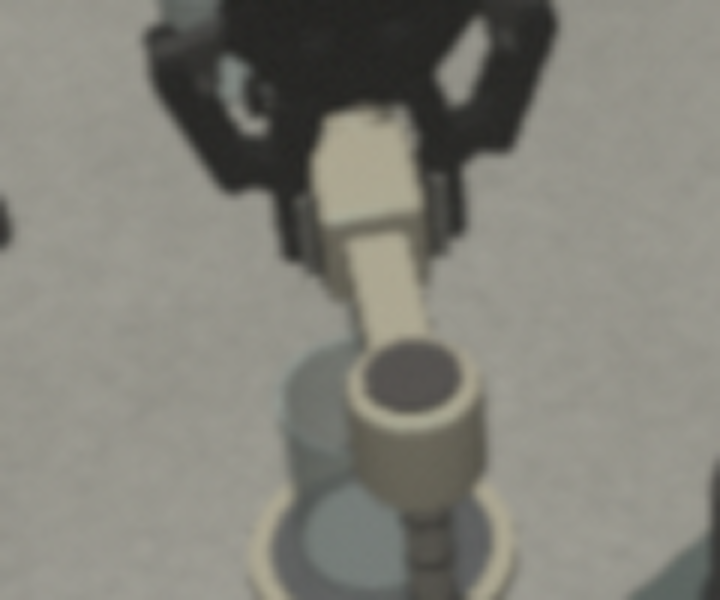

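The crop shows the grip held between the pads and the boom's line passing over the beaker (rim centre about 368,389). A final small trim, then settle.

```bash
python3 -m crank '[[0,0.0105,0,0,0,-0.0127,0.8],[0,0.0105,0,0,0,-0.0127,0.8],[0,0.0105,0,0,0,-0.0127,0.8],[0,0.0105,0,0,0,-0.0127,0.8],[0,0.0105,0,0,0,-0.0127,0.8],[0,0.0105,0,0,0,-0.0127,0.8],[0,0.0105,0,0,0,-0.0127,0.8],[0,0.0105,0,0,0,-0.0127,0.8]]'
python3 m.py z 2>/dev/null | head -1 | tr ' ' '\n' | grep -E '^(15[4-9]|16[0-6]|17[6-9]|18[0-6]|13[4-9]|14[0-4]):' | tr '\n' ' '
python3 -c "
from rig import status;s=status.sense();print(s['dq'].round(4),s['grip_width'],s['eef_pos'],s['force'])"
```

```text
time_s: 8.95
eef_pos: [584.5, -65.1, 403.3]
ee_rot: [0.0, 0.885, 0.465, -0.001]
force: [0.1, -6.6, -4.6]
grip_width: 0.436
grip_force: 48.5
134:70 136:84 138:93 140:92 142:87 144:84 154:81 156:78 158:71 160:68 162:72 164:78 166:82 176:80 178:76 180:69 182:70 184:78 186:81 [ 0.0008  0.002  -0.0011  0.0002 -0.      0.0007] 0.4418197051461497 [584.45440167 -65.08602259 403.31345679] [-0.14379212 -7.9954858  -4.91772302]
```

Steady: the ring sits at the mouth, the button is pressed and the hand carries the weight.

```bash
python3 -c "
from rig import ticket;print(ticket.finish_job())"
```

```text
the job is handed in; nothing more can be done
None
```

The job is handed in: the gripper holds the grip still with the button squeezed, the post at about 80 mm (79.7 by the rings; depth readings suggested 2–3 mm more), and the probe over the beaker's middle to an estimated 2–3 mm, from calculation because the final camera views of the probe were blocked.

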